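# Load a tile blank into the spring magazine of the tile stamp

### The job

Take the full-length rectangular terracotta blank out of the drying rack by its two ends, lay it flat on the square plywood board and let go. Then take it by its long sides and press it down into the spring-loaded magazine, lengthwise with the column, until both end catches snap over its top and hold it down level once you let go. Leave the other pieces in the rack, the bowl and the brush where they are.

Things in the scene. Friction and masses are not known exactly. Their poses are not given: they have to be found in the camera images.
- blank: Plain solid rectangular terracotta tile, 62 x 38 x 18 mm (x, y, z), about 90 g; the only full-length piece in the rack (a half piece and a disc lie in the other lanes; which lane varies). Origin: centre of its underside; x along its length, z up. It starts flat, its length along its lane. Symmetric: either end or face may lead.
- blank_center (a point): The centre of the blank, 9 mm above its underside.
- rack: Wooden rack fixed to the table; origin: centre of underside. Base 54 (x) x 152 (y) x 12 mm high, three lanes along x centred at y = -48, 0, 48 mm, 44 mm wide, between 4 mm dividers that rise to 30 mm, level with the pieces' tops: only 3 mm beside a piece, no room for fingers. Lanes are open at both ends; the blank lies mid-lane and overhangs about 4 mm at each end.
- board: Square plywood board fixed to the table, 130 x 130 mm, 10 mm thick, empty, between rack and magazine. Origin: centre of its underside; its top is 10 mm above the table.
- magazine: Spring magazine fixed to the table; origin: centre of underside, x along the column's length, z up. Base 116 x 64 x 12 mm carries four aluminium corner angles: a column 67 (x) x 43 (y) mm inside, 2.5 mm clear all round a blank lying along x, either way round. The sides facing +y and -y have open slots 50 mm wide (x -25 to 25 mm) down to the base: fingers holding the blank go down in them.
- magazine_mouth (a point): Centre of the magazine's open top, 98 mm above the table. The column's walls flare outward by about 5 mm between 88 mm and the rim at 100 mm. The ends (+x, -x) are closed by the angles and by the catch brackets (92 mm high, out to x = +-62 mm).
- follower (a joint): Travel of the sprung steel follower plate inside the column, m, growing downward: 0 = fully up (plate top 80 mm above the table), 0.034 = bottom stop, about 0.026 with a blank latched. Spring push: 2 N at the top, rising 2.5 N per 10 mm, about 8.5 N where the blank latches; with the catches, pressing takes about 10 N, at most 15 N.
- half_piece: Bystander in the rack: half-length terracotta piece, 30 x 38 x 18 mm. Origin: centre of its underside.
- disc: Bystander in the rack: terracotta disc, 38 mm across, 18 mm thick. Origin: centre of its underside.
- bowl: Bystander: blue ceramic bowl, 120 mm across, 55 mm high, on the table beyond the board. Origin: centre of its underside.
- brush: Bystander: a brush lying on the table, far from the robot. Origin: on its underside.
- magazine_latch (a point): Point on the column's axis level with the flat undersides of the two catch noses, 72 mm above the table. The noses reach 6.5 mm into the column at each end; the blank going down pushes their slopes aside and they spring back once its top is below 72 mm. Press 2 to 6 mm past that and let go: it rises and stays, top at 72, centre at 63 mm.
There are look-alikes about, which are no part of the job. Leave any red look-alike of the magazine alone. Leave any green look-alike of the blank alone.

How it is judged:
By the outcome, as a careful person would: the job done as asked, in the order asked, and still so for the second after the job is handed in, with the robot touching nothing.
It also fails if it takes over 53 s, if anything falls off the work surface, if the arm or the gripper's body presses on something with over 40 N, if the wrist force passes 120 N, or if a joint passes its speed limit or range.

### The arm

A 6-joint arm with a two-finger parallel gripper is mounted at the origin on the work surface. World frame = base frame: x ahead of the robot, y to its left, z up, the work surface at z = 0. Lengths are in m, angles in rad, forces in N, time in s.
With the tool pointing down it reaches from about 0.35 to 0.775 m from the base axis. Payload 7.3 kg.
Tool frame: the origin (TCP) lies at the very end of the fingers, on their centre line; the grasp point (between the pads) lies 19 mm behind it; z points along the fingers, y is the line along which they close (so a half turn about z gives the same grasp; the last joint's range is limited). The gripper opens to 92 mm and grips with 3 to 60 N. Pads are 19 mm wide; open, the fingers measure 130 mm over their backs; the gripper's body (75 mm by 190 mm) begins 47 mm behind the grasp point.
Start: joints at [-0.146, 0.342, 1.524, -0, 1.275, -0.146], TCP at [0.525, 0, 0.227] pointing down, gripper open.
Joint ranges: [-2.53, 2.53], [-0.77, 2.02], [0.04, 2.7], [-1, 4.14], [0.28, 2.66], [-3.11, 3.11]. Speed limits (rad/s): [2.57, 2.57, 3.14, 3.14, 3.14, 3.14].

### API

Orientations are given as [roll, pitch, yaw] about the fixed x, y, z axes, in that order (R = Rz(yaw) Ry(pitch) Rx(roll)).
In Python, from cell import robot, read_camera, get_calibration gives the robot as it stands. The module is installed in compiled form; this text tells all that it offers.
- The arm moves only by the tool send_rows, never from a script. Its argument "plan" is a list of rows, each a list of 2 entries, a list of its own where there are three numbers: the shift along the tool's x, y, z as a fraction of full scale, then the turn, a rotation vector about the tool's x, y, z as a fraction of full scale. A call has exactly 10 rows; each row shifts and turns the commanded pose from where the row before left it, along the tool's axes as they then stand; what a row does not reach is not made up. Full scale, the value 1, is 0.025 m for a shift and 90 degrees for a turn. A row lasts 1/8 s, in which the tool goes at most 62.5 mm and 10.7 degrees, less where a joint would pass 70% of its speed; a pose out of reach is approached as far as the arm can. A call with a number of a shift or a turn outside -1 to 1 is refused whole. A call with a gripper value outside its range is refused whole. "gripper" is the opening, from -1 (shut) to 1 (fully open), so that 0 is half open, set as the call begins (left out, the last holds). The fingers move at their own pace and stop on an object; "force" is the grip in N (left out, the last holds). Time passes only in rows, so rows that do not move let the fingers close, or fill a call up. It gives the time, the measured TCP pose, the force, the opening and the grip force at its end, in the units of the state.
- robot.observe(): the state, without advancing time (a new reading comes with each control period).
- read_camera(name): name is "scene" or "side" or "wrist"; returns (picture, depth): 480x640x3 uint8, blue, green, red; 480x640 float32, m along the optical axis (not along the pixel's ray), 0 where there is no reading.
- get_calibration(name): a dict with "intrinsics" (3x3 intrinsics, pixels), "rvec" (rotation vector, rad) and "tvec" (3), from world to camera coordinates, as OpenCV has them. Camera axes: x right, y down, z forward; pixel columns grow to the right and rows downward; lengths in m; the calibration is good to about 2 mm. A picture is of the moment at which its call begins: read the wrist's pose just before it. get_calibration takes no time and is no camera call; for the wrist camera it gives the pose at the moment of the call.
- robot.hand_in(): hands the job in; it is judged then, once.
The state is a dict: "time": time; "qpos": joint angles; "qvel": joint speeds; "joint_efforts": joint torques, N m; "tool_pos": TCP position; "tool_rot": TCP orientation; "contact_force": force on the tool from outside, world axes, zero at the start; "torque": the same for the moment, N m; "opening": finger opening in m; "grip_force": force on a finger pad.
Only numpy, scipy, OpenCV 4.12 (cv2) and the standard library are available. Lean on these libraries where they do the work, as an engineer would, in place of code of your own. Each camera call takes 0.05 s, during which the arm holds its last target. There are 200 camera calls.

## Working session

There is one attempt and no reset: what is moved stays moved. The work goes in short steps, Python scripts to look and compute and a tool call to move; the robot and the scene stay as the last step left them, time stands still between calls to the robot, and variables do not carry over. Pictures are saved under pics/ and viewed, at most 10 in all, crops included, and the job is handed in when it is done.

Besides the shell and the picture viewer there is one more tool, called after "Emit:" as name([rows], argument=value, ...), one row to a line, values as JSON. send_rows: Moves the arm, as the interface text tells. Shift numbers are shares of 0.025 m and turn numbers shares of 90 degrees, none past 1 either way. Its arguments: {"type":"object","properties":{"plan":{"type":"array"},"gripper":{"type":"number"},"force":{"type":"number"}},"required":["plan"]}

```bash
mkdir -p pics; cat > h.py <<'E'
import numpy as np, cv2
from cell import robot, read_camera, get_calibration
def shot(n):
    c=get_calibration(n); im,d=read_camera(n)
    R,_=cv2.Rodrigues(np.array(c["rvec"],float)); return im,d,np.array(c["intrinsics"]),R,np.array(c["tvec"],float).ravel()
def ray(px,z,K,R,t):
    px=np.atleast_2d(np.asarray(px,float)); v=np.c_[px,np.ones(len(px))]@np.linalg.inv(K).T@R
    o=-R.T@t; return o+v*((z-o[2])/v[:,2])[:,None]
def cloud(d,K,R,t):
    v,u=np.mgrid[:d.shape[0],:d.shape[1]]; p=np.stack([(u-K[0,2])/K[0,0]*d,(v-K[1,2])/K[1,1]*d,d],-1); return (p-t)@R
E
python3 - <<'E'
from h import *
for n in("scene","wrist"):
    s=shot(n); cv2.imwrite(f"pics/{n}0.png",s[0]); np.savez(f"{n}0.npz",*s); print(n,-s[3].T@s[4])
print(robot.observe())
E
```

```text
scene [1.02636565 0.34089958 0.89378637]
wrist [0.52366496 0.0747432  0.38343327]
{'time': 0.1, 'qpos': array([-1.46016053e-01,  3.42631280e-01,  1.52489763e+00, -4.86418100e-06,
        1.27539224e+00, -1.45992307e-01]), 'qvel': array([-4.63157184e-05,  1.11497362e-04, -3.87474267e-03, -1.91495328e-03,
       -6.35309446e-04, -6.82539637e-04]), 'joint_efforts': array([ 1.49919495e-03, -4.32001984e+01, -2.44694173e+01,  7.19219679e-02,
        5.25739230e-02, -9.79429342e-05]), 'tool_pos': array([5.24649888e-01, 6.38229336e-05, 2.26134084e-01]), 'tool_rot': array([-3.14027762e+00, -1.88658889e-04,  1.57077388e+00]), 'contact_force': array([ 0.04247661, -0.05155629, -0.13726394]), 'torque': array([ 0.04096136, -0.03411052,  0.03556766]), 'grip_force': 0.0, 'opening': 0.09175857692636338}
```

View pics/scene0.png

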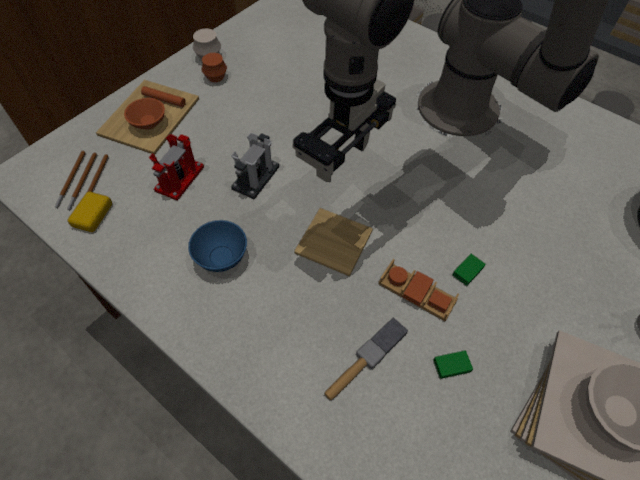

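View pics/wrist0.png

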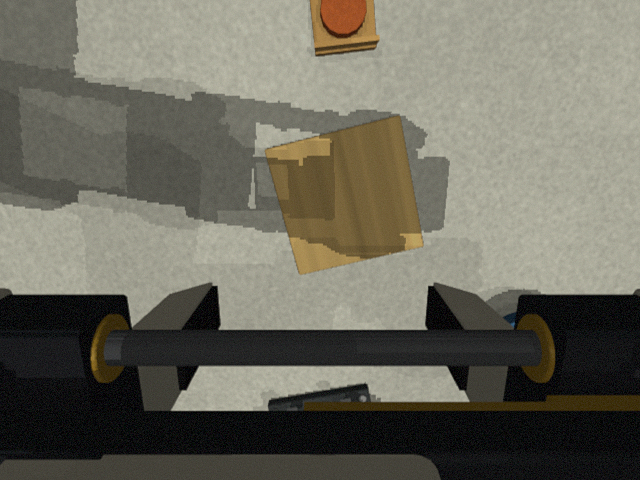

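The scene picture shows the rack at about (418,290) with the disc in its left lane, the board at (335,240), the grey magazine at (255,165) and the red one at (177,167). The wrist picture shows the board at (345,195) and the disc lane at (343,20).

```bash
python3 - <<'E'
from h import *
for n,box in(("scene",(375,255,465,325)),("scene",(290,200,380,280)),("wrist",(255,100,440,280))):
    im,d,K,R,t=[np.load(f"{n}0.npz")[f"arr_{i}"] for i in range(5)]
    P=cloud(d,K,R,t); hsv=cv2.cvtColor(im,cv2.COLOR_BGR2HSV)
    x0,y0,x1,y1=box; roi=np.zeros(d.shape,np.uint8); roi[y0:y1,x0:x1]=1
    for name,lo,hi,z in(("terra",(0,150,90),(12,255,255),.03),("wood",(12,80,40),(26,255,255),.01)):
        m=cv2.inRange(hsv,lo,hi)*roi
        for c in cv2.findContours(m,0,2)[0]:
            if cv2.contourArea(c)<60: continue
            w=ray(c[:,0,:],z,K,R,t)[:,:2].astype(np.float32); r=cv2.minAreaRect(w*1000)
            mm=np.zeros_like(m);cv2.drawContours(mm,[c],-1,255,-1); zz=np.median(P[(mm>0)&(d>0)][:,2])
            print(n,name,cv2.boundingRect(c),np.round(r[0]),np.round(r[1]),round(r[2],1),"z",zz.round(3))
im,d,K,R,t=[np.load("scene0.npz")[f"arr_{i}"] for i in range(5)]
P=cloud(d,K,R,t)
hsv=cv2.cvtColor(im,cv2.COLOR_BGR2HSV)
# magazine grey
s=P[125:200,225:285].reshape(-1,3); s=s[(s[:,2]>.04)&(s[:,2]<.13)]
print("mag",len(s),np.percentile(s,[2,50,98],axis=0).round(3))
r=cv2.minAreaRect((s[:,:2]*1000).astype(np.float32)); print(r)
E
```

```text
scene terra (429, 290, 23, 20) [536. 266.] [29. 38.] 4.2 z 0.029
scene terra (404, 272, 29, 30) [540. 218.] [59. 37.] 7.0 z 0.029
scene terra (389, 267, 19, 15) [542. 171.] [32. 36.] 39.9 z 0.029
scene wood (418, 282, 41, 39) [529. 263.] [69. 60.] 5.9 z 0.024
scene wood (379, 259, 36, 38) [538. 172.] [69. 61.] 7.0 z 0.013
scene wood (295, 208, 77, 68) [551.  13.] [132. 130.] 13.8 z 0.009
wrist wood (265, 116, 159, 159) [547.  11.] [129. 129.] 13.8 z 0.01
mag 1076 [[ 0.475 -0.274  0.042]
 [ 0.531 -0.238  0.08 ]
 [ 0.582 -0.213  0.1  ]]
((527.45166015625, -243.3514404296875), (119.96934509277344, 58.38942337036133), 11.218619346618652)
```

The blank is in the middle lane at about (0.540, 0.218), with its length at about 6.5° to world x. I'll move over it for a closer look.

Emit:
send_rows([
  [[0.95,0.07,0.3],[0,0,0]],
  [[0.95,0.07,0.3],[0,0,0]],
  [[0.95,0.07,0.3],[0,0,0]],
  [[0.95,0.07,0.3],[0,0,0]],
  [[0.95,0.07,0.3],[0,0,0]],
  [[0.95,0.07,0.3],[0,0,0]],
  [[0.95,0.07,0.3],[0,0,0]],
  [[0.95,0.07,0.3],[0,0,0]],
  [[0.95,0.04,0.3],[0,0,0]],
  [[0,0,0],[0,0,-0.07]],
], gripper=1)

```text
time: 1.35
tool_pos: [0.5392, 0.2152, 0.158]
tool_rot: [-3.139, -0.0, 1.685]
contact_force: [-0.7, -0.1, 0.7]
opening: 0.0922
grip_force: 0.0
```

```bash
python3 - <<'E'
from h import *
s=shot("wrist"); im,d,K,R,t=s; cv2.imwrite("pics/w1.png",im); o=robot.observe(); print(o["time"],o["tool_pos"],o["tool_rot"])
hsv=cv2.cvtColor(im,cv2.COLOR_BGR2HSV); P=cloud(d,K,R,t)
m=cv2.inRange(hsv,(0,150,70),(12,255,255))
for c in cv2.findContours(m,0,2)[0]:
    if cv2.contourArea(c)<800: continue
    w=ray(c[:,0,:],.03,K,R,t)[:,:2].astype(np.float32); r=cv2.minAreaRect(w*1000)
    mm=np.zeros_like(m);cv2.drawContours(mm,[c],-1,255,-1); zz=np.median(P[(mm>0)&(d>0)][:,2])
    print(cv2.boundingRect(c),np.round(r[0],1),np.round(r[1],1),round(r[2],1),"z",zz.round(4))
E
```

```text
1.4 [0.53940144 0.21454107 0.15826143] [-3.13981331e+00  2.74107461e-04  1.68990451e+00]
(296, 263, 47, 47) [540.4 171.6] [36.3 39. ] 6.6 z 0.0294
(280, 202, 82, 53) [536.7 218.4] [60.7 40.1] 7.6 z 0.0294
(303, 139, 42, 54) [533.4 265.1] [29.2 37.8] 7.4 z 0.0294
```

View pics/w1.png

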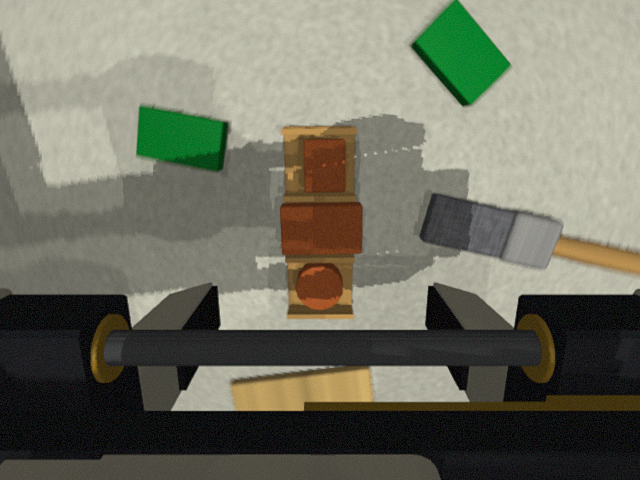

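The wrist picture shows the blank at (321,229), the half piece at (324,165) and the disc at (319,287). The two green decoys are at (182,138) and (461,53), and the brush starts at column 420. The rows of fingers clear all of these, so I'll descend.

Emit:
send_rows([
  [[0.17,-0.09,0.7],[0,0,-0.006]],
  [[0,0,0.8],[0,0,0]],
  [[0,0,0.8],[0,0,0]],
  [[0,0,0.8],[0,0,0]],
  [[0,0,0.8],[0,0,0]],
  [[0,0,0.7],[0,0,0]],
  [[0,0,0.6],[0,0,0]],
  [[0,0,0.4],[0,0,0]],
  [[0,0,0.15],[0,0,0]],
  [[0,0,0],[0,0,0]],
], gripper=0.8)

```text
time: 2.65
tool_pos: [0.5374, 0.2178, 0.0155]
tool_rot: [3.141, 0.0, 1.69]
contact_force: [-0.1, 0.9, 0.8]
opening: 0.0826
grip_force: 0.0
```

Emit:
send_rows([
  [[0,0,0],[0,0,0]],
  [[0,0,0],[0,0,0]],
  [[0,0,0],[0,0,0]],
  [[0,0,0],[0,0,0]],
  [[0,0,0],[0,0,0]],
  [[0,0,0],[0,0,0]],
  [[0,0,0],[0,0,0]],
  [[0,0,0],[0,0,0]],
  [[0,0,0],[0,0,0]],
  [[0,0,0],[0,0,0]],
], gripper=-0.2, force=25)

```text
time: 3.9
tool_pos: [0.5375, 0.2178, 0.0159]
tool_rot: [3.141, -0.0, 1.69]
contact_force: [-1.6, -0.5, 5.4]
opening: 0.0619
grip_force: 25.0
```

Emit:
send_rows([
  [[0,0,-0.4],[0,0,0]],
  [[0,0,-1],[0,0,0]],
  [[0,0,-1],[0,0,0]],
  [[-0.95,-0.065,0],[0,0,0]],
  [[-0.95,-0.065,0],[0,0,0]],
  [[-0.95,-0.065,0],[0,0,0]],
  [[-0.95,-0.065,0],[0,0,0]],
  [[-0.95,-0.065,0],[0,0,0]],
  [[-0.95,-0.065,0],[0,0,0]],
  [[-0.95,-0.065,0],[0,0,0]],
])

```text
time: 5.15
tool_pos: [0.5456, 0.0505, 0.0756]
tool_rot: [-3.141, -0.0, 1.69]
contact_force: [0.3, 0.6, -0.8]
opening: 0.0616
grip_force: 25.0
```

Emit:
send_rows([
  [[-0.8,-0.05,0],[0,0,0]],
  [[-0.78,-0.05,0],[0,0,0]],
  [[0,0,0.6],[0,0,0]],
  [[0,0,0.7],[0,0,0]],
  [[0,0,0.6],[0,0,0]],
  [[0,0,0.3],[0,0,0]],
  [[0,0,0.1],[0,0,0]],
  [[0,0,0.1],[0,0,0]],
  [[0,0,0.04],[0,0,0]],
  [[0,0,0],[0,0,0]],
])

```text
time: 6.4
tool_pos: [0.5482, 0.0118, 0.0148]
tool_rot: [3.141, 0.0, 1.69]
contact_force: [-0.1, -0.5, -0.4]
opening: 0.0616
grip_force: 25.0
```

Emit:
send_rows([
  [[0,0,0.04],[0,0,0]],
  [[0,0,0],[0,0,0]],
  [[0,0,0],[0,0,0]],
  [[0,0,0],[0,0,0]],
  [[0,0,0],[0,0,0]],
  [[0,0,0],[0,0,0]],
  [[0,0,0],[0,0,0]],
  [[0,0,0],[0,0,0]],
  [[0,0,0],[0,0,0]],
  [[0,0,0],[0,0,0]],
])

```text
time: 7.65
tool_pos: [0.5483, 0.0118, 0.0139]
tool_rot: [3.141, 0.0, 1.69]
contact_force: [-0.6, 0.3, 5.6]
opening: 0.0619
grip_force: 25.0
```

Emit:
send_rows([
  [[0,0,0],[0,0,0]],
  [[0,0,0],[0,0,0]],
  [[0,0,0],[0,0,0]],
  [[0,0,0],[0,0,0]],
  [[0,0,0],[0,0,0]],
  [[0,0,-0.5],[0,0,0]],
  [[0,0,-1],[0,0,0]],
  [[0,0,-1],[0,0,0]],
  [[0,0,-1],[0,0,0]],
  [[0,0,-1],[0,0,0]],
], gripper=1)

```text
time: 8.9
tool_pos: [0.5481, 0.0118, 0.1278]
tool_rot: [3.141, 0.0, 1.69]
contact_force: [0.1, -0.0, -0.1]
opening: 0.092
grip_force: 0.0
```

Emit:
send_rows([
  [[0,0,-0.2],[0,0,0.1]],
  [[0,0,-0.2],[0,0,0.1]],
  [[0,0,-0.2],[0,0,0.1]],
  [[0,0,-0.2],[0,0,0.1]],
  [[0,0,-0.2],[0,0,0.1]],
  [[0,0,-0.2],[0,0,0.1]],
  [[0,0,-0.2],[0,0,0.1]],
  [[0,0,-0.2],[0,0,0.1]],
  [[0,0,-0.2],[0,0,0.1]],
  [[0,0,-0.2],[0,0,0.1]],
])

```text
time: 10.15
tool_pos: [0.548, 0.0118, 0.1771]
tool_rot: [3.141, -0.001, 0.114]
contact_force: [-1.0, -0.6, 0.2]
opening: 0.0917
grip_force: 0.0
```

```bash
python3 - <<'E'
from h import *
im,d,K,R,t=shot("wrist"); o=robot.observe(); print(o["time"],o["tool_pos"],o["tool_rot"],o["qpos"])
hsv=cv2.cvtColor(im,cv2.COLOR_BGR2HSV); P=cloud(d,K,R,t)
m=cv2.inRange(hsv,(0,150,60),(12,255,255))
for c in cv2.findContours(m,0,2)[0]:
    if cv2.contourArea(c)<800: continue
    w=ray(c[:,0,:],.028,K,R,t)[:,:2].astype(np.float32); r=cv2.minAreaRect(w*1000)
    mm=np.zeros_like(m);cv2.drawContours(mm,[c],-1,255,-1); zz=np.median(P[(mm>0)&(d>0)][:,2])
    print(cv2.boundingRect(c),np.round(r[0],1),np.round(r[1],1),round(r[2],1),"z",zz.round(4))
E
```

```text
10.2 [0.5483978  0.01176594 0.17778735] [ 3.14107583e+00 -2.15055316e-03  1.08145828e-01] [-1.18273154e-01  4.26438458e-01  1.53607346e+00 -2.25840701e-05
  1.17686905e+00  1.34438655e+00]
(102, 187, 51, 45) [543.  169.1] [35.7 39.9] 6.7 z 0.0291
(301, 185, 47, 77) [549.  11.] [62.9 37.3] 6.1 z 0.0273
(0, 183, 32, 38) [538.6 258.5] [30.2 25.5] 3.5 z 0.0292
```

Emit:
send_rows([
  [[-0.2,0.95,-0.25],[0,0,0]],
  [[-0.2,0.95,-0.25],[0,0,0]],
  [[-0.2,0.95,-0.25],[0,0,0]],
  [[-0.2,0.95,-0.25],[0,0,0]],
  [[-0.2,0.95,-0.25],[0,0,0]],
  [[-0.2,0.95,-0.25],[0,0,0]],
  [[-0.2,0.95,-0.25],[0,0,0]],
  [[-0.2,0.95,-0.25],[0,0,0]],
  [[-0.2,0.95,0],[0,0,0]],
  [[-0.2,0.95,0],[0,0,0]],
])

```text
time: 11.45
tool_pos: [0.5265, -0.2307, 0.2267]
tool_rot: [3.141, -0.001, 0.122]
contact_force: [0.7, -0.2, -0.4]
opening: 0.0916
grip_force: 0.0
```

```bash
python3 - <<'E'
from h import *
im,d,K,R,t=s=shot("wrist"); o=robot.observe(); print(o["time"],o["tool_pos"],o["tool_rot"]); cv2.imwrite("pics/w2.png",im); np.savez("w2.npz",*s)
P=cloud(d,K,R,t); s=P[(d>0)&(P[...,2]>.084)&(P[...,2]<.112)]
s=s[(abs(s[:,0]-.53)<.1)&(abs(s[:,1]+.243)<.06)]
print(len(s)); print(cv2.minAreaRect((s[:,:2]*1000).astype(np.float32)))
E
```

```text
11.5 [ 0.52618173 -0.23355332  0.22658242] [ 3.13931905e+00 -3.60029279e-04  1.20169734e-01]
3083
((525.4412231445312, -244.2748565673828), (118.23220825195312, 58.34836959838867), 11.386897087097168)
```

View pics/w2.png

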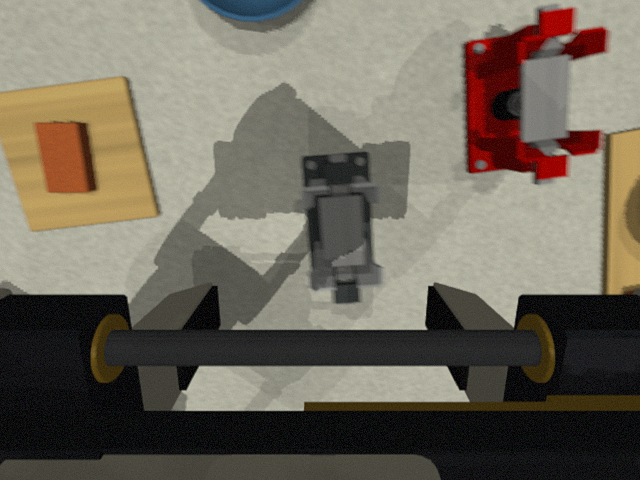

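The wrist picture shows the blank flat on the board at (65,158), the grey magazine at (340,228) with the follower plate at (342,230), and the red look-alike at (535,95). I'll refine the magazine using its rim and base.

```bash
python3 - <<'E'
from h import *
for n in("w2","scene0"):
    im,d,K,R,t=[np.load(f"{n}.npz")[f"arr_{i}"] for i in range(5)]
    P=cloud(d,K,R,t); near=(d>0)&(abs(P[...,0]-.526)<.085)&(abs(P[...,1]+.244)<.05)
    for lo,hi in((.094,.108),(.084,.0935),(.077,.0825),(.007,.016)):
        m=(near&(P[...,2]>lo)&(P[...,2]<hi)).astype(np.uint8)
        s=P[m>0]
        if len(s)<20: continue
        r=cv2.minAreaRect((s[:,:2]*1000).astype(np.float32)); print(n,lo,len(s),np.round(r[0],1),np.round(r[1],1),round(r[2],1),"z med",np.median(s[:,2]).round(4))
        if lo==.094:
            k,lab,_,cen=cv2.connectedComponentsWithStats(m)
            for i in range(1,k):
                q=P[lab==i]
                if len(q)>12: print("   ",len(q),q.mean(0).round(4),cen[i].round())
v=np.load("w2.npz")["arr_0"][130:320,270:410]
cv2.imwrite("pics/w2c.png",cv2.resize(v,None,fx=4,fy=3.15,interpolation=2)[:600])
E
```

```text
w2 0.094 1167 [ 522.8 -244.8] [83.1 58.3] 11.4 z med 0.0987
    291 [ 0.562  -0.2592  0.0984] [367. 190.]
    275 [ 0.5535 -0.2162  0.0985] [308. 194.]
    307 [ 0.4927 -0.2723  0.0979] [370. 279.]
    294 [ 0.4844 -0.2309  0.098 ] [317. 283.]
w2 0.084 1865 [ 525.3 -243.9] [118.   50.8] 13.4 z med 0.0915
w2 0.077 3262 [ 522.9 -244.5] [124.5  48.9] 12.2 z med 0.0795
w2 0.007 2303 [ 525.3 -244.4] [111.4  64.2] 11.3 z med 0.0114
scene0 0.094 137 [ 528.4 -243.2] [107.   58.4] 11.2 z med 0.098
    40 [ 0.4946 -0.2712  0.0978] [252. 135.]
    33 [ 0.4852 -0.2318  0.0977] [267. 141.]
    32 [ 0.5639 -0.2585  0.0982] [234. 155.]
    26 [ 0.5568 -0.2154  0.0988] [251. 163.]
scene0 0.084 239 [ 527.5 -244.7] [119.5  54.8] 10.7 z med 0.0901
scene0 0.077 338 [ 533.4 -241.9] [107.6  51.1] 12.4 z med 0.0794
scene0 0.007 477 [ 526.1 -243.2] [117.1  64.9] 10.6 z med 0.0114
```

View pics/w2c.png

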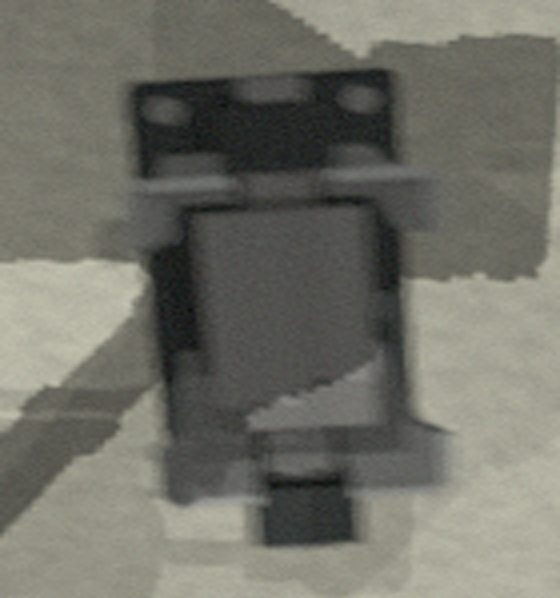

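The crop shows the open column with the plate at its centre and flared rims at both ends, consistent with a yaw of about 11.3°. The wrist-camera bias can be checked against the blank in the same picture, because its place is known from the release pose.

```bash
python3 - <<'E'
from h import *
im,d,K,R,t=[np.load("w2.npz")[f"arr_{i}"] for i in range(5)]
hsv=cv2.cvtColor(im,cv2.COLOR_BGR2HSV); m=cv2.inRange(hsv,(0,130,60),(12,255,255)); m[:,120:]=0
c=max(cv2.findContours(m,0,2)[0],key=cv2.contourArea)
P=cloud(d,K,R,t); s=P[(m>0)&(P[...,2]>.025)&(P[...,2]<.031)]
r=cv2.minAreaRect((s[:,:2]*1000).astype(np.float32)); print(r,np.median(s[:,2]))
o=robot.observe(); y=o["tool_rot"][2]; p=o["tool_pos"]
Rt=np.array([[np.cos(y),np.sin(y)],[np.sin(y),-np.cos(y)]]) # rows: tool x,y
print(p,y,"units to blank",Rt@(np.array([.5483,.0115])-p[:2])/.025)
E
```

```text
((547.0403442382812, 8.791515350341797), (60.85032653808594, 36.053226470947266), 6.956734657287598) 0.0272758197562347
[ 0.52618173 -0.23355332  0.22658242] 0.12016973373273077 units to blank [ 2.05343724 -9.62538051]
```

Emit:
send_rows([
  [[0.205,-0.963,0.5],[0,0,0]],
  [[0.205,-0.963,0.5],[0,0,0]],
  [[0.205,-0.963,0.5],[0,0,0]],
  [[0.205,-0.963,0.5],[0,0,0]],
  [[0.205,-0.963,0.5],[0,0,0]],
  [[0.205,-0.963,0.5],[0,0,0]],
  [[0.205,-0.963,0.5],[0,0,0]],
  [[0.205,-0.963,0.5],[0,0,0]],
  [[0.205,-0.963,0.5],[0,0,0]],
  [[0.205,-0.963,0.5],[0,0,0]],
])

```text
time: 12.75
tool_pos: [0.5489, 0.0163, 0.1012]
tool_rot: [3.142, -0.001, 0.122]
contact_force: [0.4, -0.7, 0.0]
opening: 0.0919
grip_force: 0.0
```

Emit:
send_rows([
  [[0,0,0],[0,0,0]],
  [[0,0,0],[0,0,0]],
  [[0,0,0],[0,0,0]],
  [[0,0,0.7],[0,0,0]],
  [[0,0,0.8],[0,0,0]],
  [[0,0,0.8],[0,0,0]],
  [[0,0,0.6],[0,0,0]],
  [[0,0,0.3],[0,0,0]],
  [[0,0,0.1],[0,0,0]],
  [[0,0,0],[0,0,0]],
])

```text
time: 14.0
tool_pos: [0.5492, 0.0151, 0.0188]
tool_rot: [3.141, -0.001, 0.119]
contact_force: [-0.2, 0.5, -0.2]
opening: 0.0914
grip_force: 0.0
```

Emit:
send_rows([
  [[-0.05,0.14,0.1],[0,0,0]],
  [[0,0,0.12],[0,0,0]],
  [[0,0,0],[0,0,0]],
  [[0,0,0],[0,0,0]],
  [[0,0,0],[0,0,0]],
  [[0,0,0],[0,0,0]],
  [[0,0,0],[0,0,0]],
  [[0,0,0],[0,0,0]],
  [[0,0,0],[0,0,0]],
  [[0,0,0],[0,0,0]],
])

```text
time: 15.25
tool_pos: [0.5481, 0.0115, 0.013]
tool_rot: [3.142, -0.0, 0.119]
contact_force: [0.1, 0.1, -0.5]
opening: 0.0918
grip_force: 0.0
```

Emit:
send_rows([
  [[0,0,0],[0,0,0]],
  [[0,0,0],[0,0,0]],
  [[0,0,0],[0,0,0]],
  [[0,0,0],[0,0,0]],
  [[0,0,0],[0,0,0]],
  [[0,0,0],[0,0,0]],
  [[0,0,0],[0,0,0]],
  [[0,0,0],[0,0,0]],
  [[0,0,0],[0,0,0]],
  [[0,0,0],[0,0,0]],
], gripper=-0.6, force=40)

```text
time: 16.5
tool_pos: [0.5481, 0.0115, 0.013]
tool_rot: [3.142, -0.0, 0.119]
contact_force: [-0.4, -0.9, 0.6]
opening: 0.0374
grip_force: 40.0
```

Emit:
send_rows([
  [[0,0,-0.88],[0,0,0]],
  [[0,0,-1],[0,0,0]],
  [[0,0,-1],[0,0,0]],
  [[0,0,-1],[0,0,0]],
  [[0,0,-1],[0,0,0]],
  [[0,0,-1],[0,0,0]],
  [[-0.2,0.95,0],[0,0,0]],
  [[-0.2,0.95,0],[0,0,0]],
  [[-0.2,0.95,0],[0,0,0]],
  [[-0.2,0.95,0],[0,0,0]],
])

```text
time: 17.75
tool_pos: [0.5392, -0.0858, 0.1598]
tool_rot: [-3.141, 0.0, 0.119]
contact_force: [-0.3, 0.4, -1.5]
opening: 0.0375
grip_force: 40.0
```

Emit:
send_rows([
  [[-0.19,0.88,0],[0,0,0]],
  [[-0.19,0.88,0],[0,0,0]],
  [[-0.19,0.88,0],[0,0,0]],
  [[-0.19,0.88,0],[0,0,0]],
  [[-0.19,0.88,0],[0,0,0]],
  [[-0.19,0.88,0],[0,0,0]],
  [[-0.19,0.88,0],[0,0,0]],
  [[-0.04,0.05,0],[0,0,-0.05]],
  [[0,0,0],[0,0,0]],
  [[0,0,0],[0,0,0]],
])

```text
time: 19.0
tool_pos: [0.524, -0.2434, 0.1599]
tool_rot: [-3.142, 0.0, 0.197]
contact_force: [-0.3, 1.2, -1.3]
opening: 0.0377
grip_force: 40.0
```

```bash
python3 - <<'E'
from h import *
o=robot.observe(); print(o["time"],o["tool_pos"],o["tool_rot"],o["opening"])
for n in("wrist","side"):
    im,d,K,R,t=shot(n); cv2.imwrite(f"pics/{n}3.png",im)
    P=cloud(d,K,R,t); near=(d>0)&(abs(P[...,0]-.526)<.085)&(abs(P[...,1]+.244)<.05)
    m=(near&(P[...,2]>.094)&(P[...,2]<.104)).astype(np.uint8)
    k,lab,st,cen=cv2.connectedComponentsWithStats(m)
    for i in range(1,k):
        q=P[lab==i]
        if len(q)>12: print(n,len(q),q.mean(0).round(4),cen[i].round())
    q=P[m>0]
    if len(q)>20:print(cv2.minAreaRect((q[:,:2]*1000).astype(np.float32)))
    hsv=cv2.cvtColor(im,cv2.COLOR_BGR2HSV); b=(cv2.inRange(hsv,(0,130,40),(12,255,255))>0)&near&(P[...,2]>.165)&(P[...,2]<.182)
    q=P[b]
    if len(q)>20: print(n,"blank",cv2.minAreaRect((q[:,:2]*1000).astype(np.float32)),np.median(q[:,2]))
E
```

```text
19.0 [ 0.52401497 -0.24341846  0.15994253] [-3.14150529e+00  2.94373385e-06  1.96654967e-01] 0.037721051140987484
wrist 466 [ 0.5534 -0.2163  0.0984] [287. 202.]
wrist 469 [ 0.5619 -0.2595  0.0985] [364. 203.]
((562.4933471679688, -236.84927368164062), (30.315473556518555, 58.64152145385742), 11.199323654174805)
wrist blank ((523.4522094726562, -242.610107421875), (62.042850494384766, 38.47459411621094), 11.545867919921875) 0.17421869624554037
side 26 [ 0.5621 -0.2657  0.1   ] [303. 372.]
side 27 [ 0.4968 -0.2787  0.0996] [258. 381.]
((516.3618774414062, -265.329833984375), (46.501522064208984, 98.23248291015625), 69.81814575195312)
```

View pics/wrist3.png

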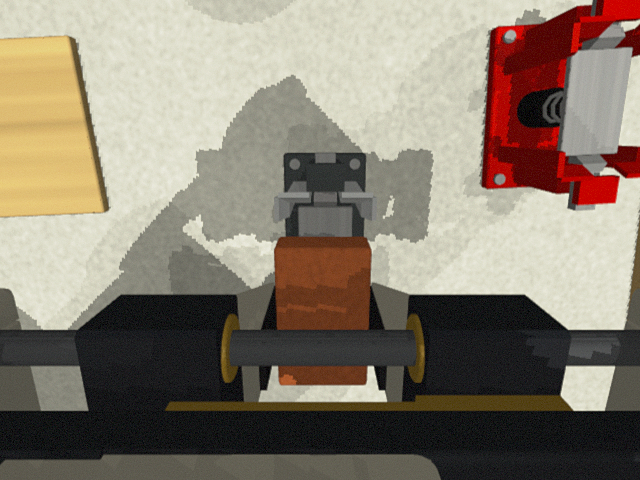

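View pics/side3.png

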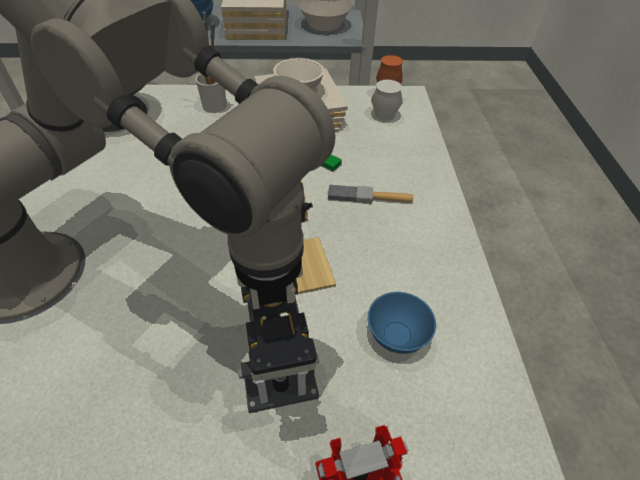

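The wrist picture shows the held blank at (322,310) lined up over the column, whose far rim corners are at (287,202) and (364,203). The side picture confirms the gripper is over the grey magazine at (282,385). I'll descend into the mouth with a 1 mm sideways correction.

Emit:
send_rows([
  [[0,0.043,0.3],[0,0,0]],
  [[0,0,0.6],[0,0,0]],
  [[0,0,0.6],[0,0,0]],
  [[0,0,0.5],[0,0,0]],
  [[0,0,0.3],[0,0,0]],
  [[0,0,0.2],[0,0,0]],
  [[0,0,0.2],[0,0,0]],
  [[0,0,0.15],[0,0,0]],
  [[0,0,0.1],[0,0,0]],
  [[0,0,0],[0,0,0]],
])

```text
time: 20.35
tool_pos: [0.5242, -0.2444, 0.0862]
tool_rot: [-3.142, -0.0, 0.198]
contact_force: [0.1, -0.1, -1.4]
opening: 0.0376
grip_force: 40.0
```

Emit:
send_rows([
  [[0,0,0.08],[0,0,0]],
  [[0,0,0.08],[0,0,0]],
  [[0,0,0.08],[0,0,0]],
  [[0,0,0.08],[0,0,0]],
  [[0,0,0.08],[0,0,0]],
  [[0,0,0.08],[0,0,0]],
  [[0,0,0.08],[0,0,0]],
  [[0,0,0.08],[0,0,0]],
  [[0,0,0.08],[0,0,0]],
  [[0,0,0.08],[0,0,0]],
], force=50)

```text
time: 21.6
tool_pos: [0.5246, -0.2447, 0.0664]
tool_rot: [3.141, -0.001, 0.198]
contact_force: [0.8, -0.3, 5.7]
opening: 0.0376
grip_force: 50.0
```

Emit:
send_rows([
  [[0,0,0.08],[0,0,0]],
  [[0,0,0.08],[0,0,0]],
  [[0,0,0.08],[0,0,0]],
  [[0,0,0.08],[0,0,0]],
  [[0,0,0.08],[0,0,0]],
  [[0,0,0.08],[0,0,0]],
  [[0,0,0.08],[0,0,0]],
  [[0,0,0],[0,0,0]],
  [[0,0,0],[0,0,0]],
  [[0,0,0],[0,0,0]],
])

```text
time: 22.85
tool_pos: [0.5246, -0.2447, 0.0528]
tool_rot: [3.141, -0.001, 0.198]
contact_force: [-1.0, -1.1, 8.1]
opening: 0.0374
grip_force: 50.0
```

```bash
python3 - <<'E'
from h import *
im,d,K,R,t=shot("wrist"); P=cloud(d,K,R,t)
hsv=cv2.cvtColor(im,cv2.COLOR_BGR2HSV); m=(cv2.inRange(hsv,(0,120,30),(12,255,255))>0)&(d>0)&(abs(P[...,0]-.524)<.05)&(abs(P[...,1]+.244)<.04)
q=P[m]; print(len(q),np.percentile(q,[5,25,50,75,95],axis=0).round(4))
A=np.c_[q[:,:2]-q[:,:2].mean(0),np.ones(len(q))]; print("slope",np.linalg.lstsq(A,q[:,2],rcond=None)[0])
E
```

```text
7983 [[ 0.4962 -0.2609  0.0661]
 [ 0.5211 -0.2528  0.0668]
 [ 0.531  -0.2438  0.0672]
 [ 0.54   -0.2341  0.0676]
 [ 0.5477 -0.2259  0.0681]]
slope [ 0.00797118 -0.01419283  0.06714271]
```

Emit:
send_rows([
  [[0,0,0],[0,0,0]],
  [[0,0,0],[0,0,0]],
  [[0,0,0],[0,0,0]],
  [[0,0,0],[0,0,0]],
  [[0,0,0],[0,0,0]],
  [[0,0,0],[0,0,0]],
  [[0,0,0],[0,0,0]],
  [[0,0,-0.2],[0,0,0]],
  [[0,0,-0.5],[0,0,0]],
  [[0,0,-0.8],[0,0,0]],
], gripper=0.5)

```text
time: 24.15
tool_pos: [0.5241, -0.2443, 0.0905]
tool_rot: [-3.141, 0.0, 0.198]
contact_force: [0.0, 0.3, -0.2]
opening: 0.069
grip_force: 0.0
```

Emit:
send_rows([
  [[0,0,-0.8],[0,0,0]],
  [[0,0,-0.8],[0,0,0]],
  [[0,0,-0.8],[0,0,0]],
  [[0,0,-0.8],[0,0,0]],
  [[0,0,-0.8],[0,0,0]],
  [[0,0,-0.8],[0,0,0]],
  [[0,0,-0.8],[0,0,0]],
  [[0,0,0],[0,0,0]],
  [[0,0,0],[0,0,0]],
  [[0,0,0],[0,0,0]],
])

```text
time: 25.4
tool_pos: [0.5238, -0.2442, 0.2288]
tool_rot: [-3.14, 0.001, 0.198]
contact_force: [0.6, -0.3, -1.2]
opening: 0.0688
grip_force: 0.0
```

```bash
python3 - <<'E'
from h import *
im,d,K,R,t=shot("wrist"); P=cloud(d,K,R,t); cv2.imwrite("pics/w4.png",im)
hsv=cv2.cvtColor(im,cv2.COLOR_BGR2HSV); m=(cv2.inRange(hsv,(0,120,30),(12,255,255))>0)&(d>0)&(abs(P[...,0]-.524)<.05)&(abs(P[...,1]+.244)<.04)
q=P[m]; print(robot.observe()["tool_pos"],len(q),np.percentile(q,[5,25,50,75,95],axis=0).round(4))
A=np.c_[q[:,:2]-q[:,:2].mean(0),np.ones(len(q))]; print("slope",np.linalg.lstsq(A,q[:,2],rcond=None)[0])
E
```

```text
[ 0.52387147 -0.24422344  0.22887928] 2986 [[ 0.4982 -0.2623  0.0702]
 [ 0.5103 -0.2539  0.0709]
 [ 0.5248 -0.2445  0.0714]
 [ 0.5385 -0.2346  0.0719]
 [ 0.5496 -0.2263  0.0726]]
slope [ 0.00848111 -0.0052243   0.07152356]
```

View pics/w4.png

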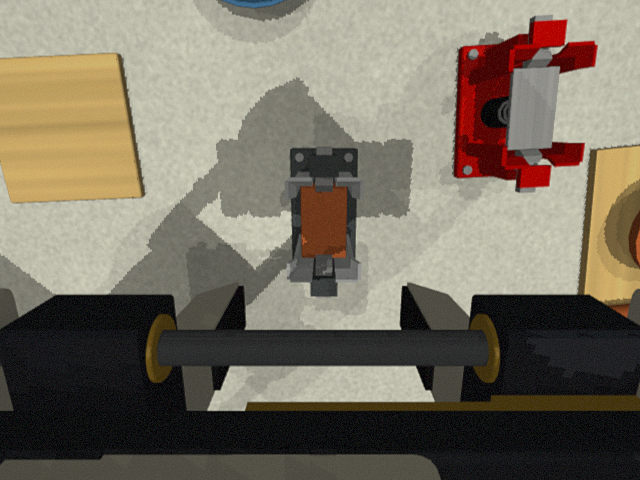

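The picture shows the blank in the grey magazine at (325,222). Its top measures 71.5 mm and is level, held under both catches, and the gripper is clear.

```bash
python3 -c "
from cell import robot; print(robot.hand_in())"
```

```text
the job is handed in; nothing more can be done
None
```

The blank was laid on the board by its ends, then re-gripped by its long sides and pressed into the grey magazine, where it sits level under both catches (top measured at 71.5 mm); the job was handed in at about 25.5 s.

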